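# Seat the loupe in its three-point stand

## Task

Put the round magnifier on the wooden stand and nudge it fully home in the nest, so that it sits flat and rests at once against the fence, the tip of the stop screw and the spring plunger, then let go of it. Push gently, by feel: the magnifier must not be pressed hard against any of them. Leave the jar, the mug and the wooden stopper where they are.

Things in the scene. Friction and masses are not known exactly. Their poses are not given: they have to be found in the camera images.
- loupe_center (a point): Centre of the round magnifier: upright dark metal rim, 50 mm diameter, 24 mm high, with a low clear dome on top (30 mm in all; grip only the rim); about 140 g. The point is on its axis, 12 mm above its underside. Starts flat on the table. Its z axis is its own axis, upward; its yaw does not matter.
- nest: Fixed wooden stand, plate 180 x 125 x 15 mm, top 15 mm above the table. Origin: on the plate's top, at a white 38 mm paper disc. x: level, the way the magnifier is pushed home, from the open end to the stop; y: from fence to plunger; z up. Plate spans x -117 to +62, y -45 to +80 mm. Seated, the magnifier's centre is at y 0, z +12 mm and at an x between -6 and +6 mm that the stop screw sets.
- fence: Fixed aluminium bar on the plate, 115 mm long, 9 mm thick, 16 mm high, along the nest's x (x -90 to +25 mm). Origin: at the plate's top, on the inner face (the one towards the plunger), beside the paper disc: nest x 0, y -25 mm. Axes as the nest's.
- stop: Fixed aluminium stop block (15 x 26 mm, 20 mm high) with a stop screw through it along the nest's x, 10 mm round tip, 10 mm above the plate. Origin: at the plate's top, middle of the block's face towards the open end, nest x +41, y 0. The tip stands out from this face by 10 to 22 mm, different each time and not reported: find it by touch. The screw stays put; pressing the magnifier on it with over 8 N would scratch the rim. Axes as the nest's.
- plunger: Round steel nose, 12 mm diameter, of a spring plunger facing the fence. Origin: its centre, 10 mm above the plate, at rest at nest x -10.5, y +25 mm, 6 mm into the magnifier's path. Gives way along nest +y (0.22 N per mm, 0.9 N at rest, 12 mm travel). It clamps the magnifier against the fence but does not draw it up to the screw; passing it takes a few newtons, the screw is felt as a sharp further rise.
- jar: Bystander: closed glass jar, 72 mm diameter, 105 mm high, standing on the table. Origin under its centre.
- mug: Bystander: terracotta mug, 76 mm across the rim, 85 mm high, standing on the table. Origin under its centre.
- stopper: Bystander: turned dark wooden bottle stopper, 38 mm diameter, 58 mm high, standing on the table. Origin under its centre.
- nest_mouth (a point): Point on the plate's top at the open end, at nest x -60, y +6 mm. A magnifier standing here is clear of fence and plunger and can be pushed home along the nest's x, sliding along the fence. Axes as the nest's.
- plunger_house (a point): Top centre of the plunger's fixed aluminium housing, 24 x 26 mm, 22 mm high above the plate, at nest x -10.5, y +62 mm. Axes as the nest's.
Mind the look-alikes: they are no part of the job. Several things look just like the nest: the one meant starts farthest to the robot's right.

How it is judged:
By the outcome, as a careful person would: the job done as asked, in the order asked, and still so for the second after the job is handed in, with the robot touching nothing.
It also fails if it takes over 70 s, if anything falls off the work surface, if the arm or the gripper's body presses on something with over 40 N, if the wrist force passes 120 N, or if a joint passes its speed limit or range.

## Robot

A 6-joint arm with a two-finger parallel gripper is mounted at the origin on the work surface. World frame = base frame: x ahead of the robot, y to its left, z up, the work surface at z = 0. Lengths are in m, angles in rad, forces in N, time in s.
With the tool pointing down it reaches from about 0.25 to 0.725 m from the base axis. Payload 4 kg.
Tool frame: the origin (TCP) lies at the very end of the fingers, on their centre line; the grasp point (between the pads) lies 19 mm behind it; z points along the fingers, y is the line along which they close (so a half turn about z gives the same grasp; the last joint's range is limited). The gripper opens to 85 mm and grips with 20 to 120 N. Pads are 22 mm wide; open, the fingers measure 114 mm over their backs; the gripper's body (76 mm by 85 mm) begins 54 mm behind the grasp point. The pads swing forward as they close: fully open they stand 13 mm farther back than shut.
Start: joints at [-1.304, 0.241, 0.005, 1.335, 0, 1.571], TCP at [0.132, -0.482, 0.231] pointing down, gripper open.
Joint ranges: [-2.72, 2.72], [-1.05, 1.87], [-1.09, 1.28], [-1.99, 2.15], [-1.42, 1.44], [-3.14, 3.14]. Speed limits (rad/s): [2.79, 2.79, 3.14, 3.14, 3.14, 3.14].

## Interface

Orientations are given as a unit quaternion [x, y, z, w].
In Python, from workcell import bot, vision, workorder gives the robot as it stands.
- The arm moves only by the shell command python3 -m creep 'ROWS' [OPENING]. ROWS is JSON, a list of rows, each a list of 2 entries, a list of its own where there are three numbers: the shift along the tool's x, y, z in mm, then the turn, a rotation vector about the tool's x, y, z in rad. In form: [[[dx, dy, dz], [wx, wy, wz]], ...]. A call has 1 to 12 rows; each row shifts and turns the commanded pose from where the row before left it, along the tool's axes as they then stand; what a row does not reach is not made up. A row lasts 1/8 s, in which the tool goes at most 62.5 mm and 10.7 degrees, less where a joint would pass 70% of its speed; a pose out of reach is approached as far as the arm can. A call is refused whole if a number of a shift passes 62.5 or a number of a turn 0.188, either way. A call with a gripper value outside its range is refused whole. OPENING is the finger opening in mm, from 0 to 85.4, set as the call begins (- or left out, the last holds). The fingers move at their own pace and stop on an object; the grip force is fixed at half the most. Time passes only in rows, so rows that do not move let the fingers close. It gives the time, the measured TCP pose, the force, the opening and the grip force at its end, in the units of the state.
- bot.get_obs(): the state, without advancing time (a new reading comes with each control period).
- vision.camera(name): name is "scene" or "side" or "wrist"; returns a dict with "image" (480x640x3 uint8, blue, green, red), "z_map" (480x640 float32, m along the optical axis (not along the pixel's ray), 0 where there is no reading), "K" (3x3 intrinsics, pixels), "rvec" (rotation vector, rad) and "tvec" (3), from world to camera coordinates, as OpenCV has them; the wrist camera has in their place "tool_from_camera" (4x4, takes a point from camera to tool coordinates, whose origin is the TCP and whose axes are the flange's). Camera axes: x right, y down, z forward; pixel columns grow to the right and rows downward; lengths in m; the calibration is good to about 2 mm. A picture is of the moment at which its call begins: read the wrist's pose just before it.
- workorder.job_done(): hands the job in; it is judged then, once.
Trained networks look in a picture, given as the dict that the camera call returned (one of the last four; its "shot" number tells which), for a name from the list of things; names that differ only in an ending like _2 or _b are one class to them, and where a whole thing is asked for, a point or a joint stands for the part that bears it (a point fixed in the world has none). Each returns a list of dicts, best first, with "score" (0 to 1); they miss things now and then, are a little off and sometimes report something else, mostly with a low value. They report only what shows in the picture. A call takes as long as a camera call. They do not tell look-alikes from the thing itself.
- vision.spot_in(picture, query): "position" ([column, row] in pixels, amid what is visible of it).
- vision.place_of(picture, query): "position" ([column, row] in pixels: a listed point, or the origin of a listed thing).
The state is a dict: "clock": time; "joint_pos": joint angles; "joint_vel": joint speeds; "tau": joint torques, N m; "eef_pos": TCP position; "tool_rot": TCP orientation; "ft_force": force on the tool from outside, world axes, zero at the start; "ft_torque": the same for the moment, N m; "grip_width": finger opening in m; "grasp_force": force on a finger pad.
Only numpy, scipy, OpenCV 4.12 (cv2) and the standard library are available. Lean on these libraries where they do the work, as an engineer would, in place of code of your own. Each camera call takes 0.05 s, during which the arm holds its last target. There are 200 camera calls.

## Working session

There is one attempt and no reset: what is moved stays moved. The work goes in short steps, Python scripts to look and compute and a shell command to move; the robot and the scene stay as the last step left them, time stands still between calls to the robot, and variables do not carry over. Pictures are saved under pics/ and viewed, at most 10 in all, crops included, and the job is handed in when it is done.

```bash
mkdir -p pics; cat > h.py <<'E'
import numpy as np, cv2
from scipy.spatial.transform import Rotation as R
from workcell import bot, vision, workorder
def pose():
    o=bot.get_obs(); T=np.eye(4); T[:3,:3]=R.from_quat(o["tool_rot"]).as_matrix(); T[:3,3]=o["eef_pos"]; return T
def shot(name):
    T=pose(); p=vision.camera(name)
    if name=="wrist": W=T@np.array(p["tool_from_camera"])
    else:
        C=np.eye(4); C[:3,:3]=cv2.Rodrigues(np.array(p["rvec"],float))[0]; C[:3,3]=np.ravel(p["tvec"]); W=np.linalg.inv(C)
    return p,W
def ray(p,W,px,z):
    d=W[:3,:3]@(np.linalg.inv(p["K"])@np.array([px[0],px[1],1.])); return W[:3,3]+d*(z-W[2,3])/d[2]
def proj(p,W,X):
    c=np.linalg.inv(W)@np.append(X,1); q=p["K"]@c[:3]; return q[:2]/q[2]
E
python3 - <<'E'
from h import *
o=bot.get_obs(); print(o["clock"],o["eef_pos"],o["tool_rot"],o["ft_force"])
Z=dict(loupe_center=.012,nest=.015,stop=.015,fence=.015,plunger=.025,nest_mouth=.015,plunger_house=.037,jar=0,mug=0,stopper=0)
for n in("scene","side"):
    p,W=shot(n); cv2.imwrite(f"pics/{n}.png",p["image"]); print(n,W[:3,3].round(3))
    for q in Z:
        for d in vision.place_of(p,q)[:4]: print(q,round(d["score"],2),np.round(d["position"]),ray(p,W,d["position"],Z[q]).round(4))
E
```

```text
0.0 [ 0.13164604 -0.48172297  0.23041769] [ 9.91119274e-01  1.32971921e-01 -1.25520990e-04 -1.01879420e-03] [ 0.17156022 -0.44046909  0.5316088 ]
scene [ 1.12 -0.31  0.69]
loupe_center 0.85 [195. 305.] [ 0.5757 -0.1948  0.012 ]
loupe_center 0.64 [349. 240.] [0.5998 0.1147 0.012 ]
nest 0.87 [333. 230.] [0.5608 0.1047 0.015 ]
nest 0.64 [464. 220.] [0.6861 0.3392 0.015 ]
nest 0.59 [349. 238.] [0.5971 0.1165 0.015 ]
stop 0.74 [484. 226.] [0.7207 0.3569 0.015 ]
stop 0.62 [350. 239.] [0.6002 0.1182 0.015 ]
stop 0.48 [400. 161.] [0.4636 0.363  0.015 ]
fence 0.65 [459. 225.] [0.6917 0.3192 0.015 ]
fence 0.64 [330. 234.] [0.5667 0.093  0.015 ]
plunger 0.57 [467. 204.] [0.6622 0.3683 0.025 ]
plunger 0.45 [338. 214.] [0.5385 0.1339 0.025 ]
nest_mouth 0.77 [318. 210.] [0.4964 0.115  0.015 ]
nest_mouth 0.74 [440. 200.] [0.6158 0.3409 0.015 ]
plunger_house 0.95 [358. 202.] [0.5429 0.1794 0.037 ]
plunger_house 0.77 [473. 192.] [0.6507 0.3957 0.037 ]
jar 0.83 [403. 159.] [0.4478 0.3866 0.    ]
mug 0.69 [196. 391.] [ 0.7163 -0.2594  0.    ]
stopper 0.74 [395. 326.] [0.7954 0.0653 0.    ]
stopper 0.61
[... 185 characters left out ...]
 350.] [0.6843 0.3426 0.015 ]
stop 0.72 [182. 348.] [0.724  0.3567 0.015 ]
stop 0.45 [296. 278.] [0.6103 0.1138 0.015 ]
fence 0.76 [321. 279.] [0.5625 0.0924 0.015 ]
fence 0.74 [212. 336.] [0.689  0.3109 0.015 ]
plunger 0.71 [204. 360.] [0.6683 0.3624 0.025 ]
plunger 0.47 [319. 292.] [0.5481 0.1318 0.025 ]
nest_mouth 0.69 [346. 292.] [0.501  0.0994 0.015 ]
nest_mouth 0.64 [237. 359.] [0.6199 0.3317 0.015 ]
plunger_house 0.77 [311. 304.] [0.5459 0.1727 0.037 ]
plunger_house 0.62 [197. 378.] [0.6542 0.4026 0.037 ]
jar 0.83 [307. 427.] [0.4512 0.3817 0.    ]
mug 0.79 [325. 171.] [ 0.7182 -0.2672  0.    ]
mug 0.72 [316. 288.] [0.5668 0.1066 0.    ]
stopper 0.73 [234. 242.] [0.7947 0.0699 0.    ]
```

View pics/scene.png

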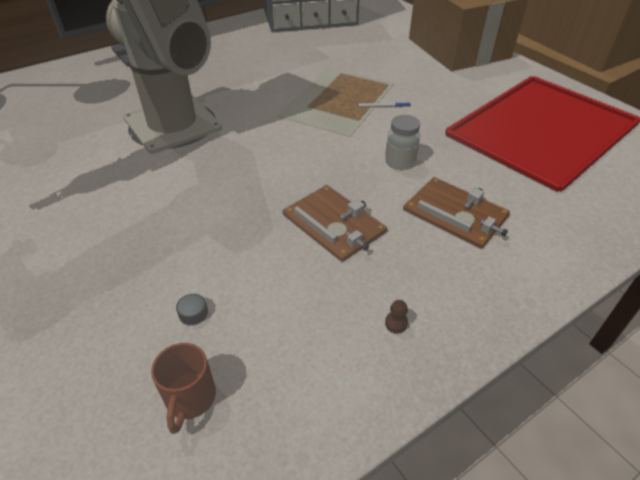

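View pics/side.png

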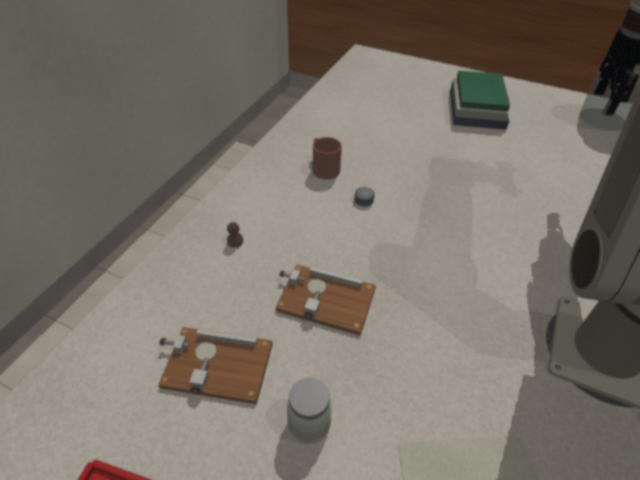

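The loupe is the grey disc at (195,305) in the scene view. The right-hand stand is at (335,225), and the look-alike is at (460,212). Next I'll fly above the loupe and turn the gripper.

```bash
python3 -m creep '[[[56,-17.7,0],[0,0,0]],[[56,-17.7,0],[0,0,0]],[[56,-17.7,0],[0,0,0]],[[56,-17.7,0],[0,0,0]],[[56,-17.7,0],[0,0,0]],[[56,-17.7,0],[0,0,0]],[[56,-17.7,0],[0,0,0]],[[56,-17.7,0],[0,0,0]],[[56,-17.7,0],[0,0,0]],[[0,0,0],[0,0,-0.181]],[[0,0,0],[0,0,-0.181]],[[0,0,0],[0,0,-0.181]]]' 85
python3 -m creep '[[[0,0,0],[0,0,-0.181]],[[0,0,0],[0,0,-0.181]],[[0,0,0],[0,0,-0.181]],[[0,0,0],[0,0,-0.181]],[[0,0,0],[0,0,-0.181]],[[0,0,0],[0,0,0]]]'
python3 - <<'E'
from h import *
p,W=shot("wrist"); cv2.imwrite("pics/w1.png",p["image"]); T=pose(); print(T.round(3), W.round(3))
for d in vision.place_of(p,"loupe_center")[:3]:
    X=ray(p,W,d["position"],.012); print(d["score"],d["position"],X,"tool mm",((np.linalg.inv(T)@np.append(X,1))[:3]*1000).round(1))
E
```

```text
clock: 2.6
eef_pos: [0.5762, -0.1954, 0.2309]
tool_rot: [0.918, 0.397, -0.0, -0.0]
ft_force: [0.2, -0.6, 0.5]
grip_width: 0.0849
grasp_force: 0.0
clock: 3.35
eef_pos: [0.576, -0.1958, 0.2312]
tool_rot: [0.655, 0.755, -0.0, -0.0]
ft_force: [0.7, 0.0, -0.2]
grip_width: 0.0851
grasp_force: 0.0
[[-0.141  0.99  -0.     0.576]
 [ 0.99   0.141  0.    -0.196]
 [ 0.    -0.    -1.     0.231]
 [ 0.     0.     0.     1.   ]] [[ 0.99   0.134  0.043  0.566]
 [ 0.141 -0.944 -0.3   -0.119]
 [ 0.001  0.303 -0.953  0.373]
 [ 0.     0.     0.     1.   ]]
0.72 [320.1, 219.6] [ 0.5818413  -0.20850068  0.012     ] tool mm [-13.4   4.  219.2]
```

View pics/w1.png

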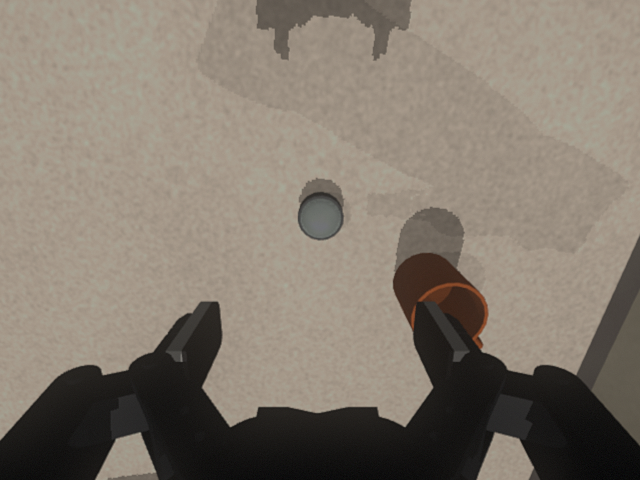

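The wrist view shows the loupe at (320,216), with the mug beneath the right finger. It disagrees with the fixed cameras by 14 mm, so I'll check depth.

```bash
python3 - <<'E'
from h import *
for n,(c,r) in dict(scene=(192,305),side=(364,196),wrist=(320,216)).items():
    p,W=shot(n); T=pose()
    print(n,p["K"][0,0])
    w=35
    v,u=np.mgrid[r-w:r+w,c-w:c+w]; z=p["z_map"][r-w:r+w,c-w:c+w]
    P=np.stack([u,v,np.ones_like(u)],-1)@np.linalg.inv(p["K"]).T*z[...,None]
    X=P.reshape(-1,3)@W[:3,:3].T+W[:3,3]
    tab=np.median(X[:,2]); k=X[:,2]>tab+.017; k&=X[:,2]<tab+.035
    Y=X[k]; print("table z",tab.round(4),k.sum(),Y.mean(0).round(4),Y.min(0).round(4),Y.max(0).round(4),((Y.min(0)+Y.max(0))/2).round(4))
E
```

```text
scene 494.2419668366148
table z 0.0002 623 [ 0.5862 -0.2041  0.0263] [ 0.5561 -0.2281  0.0172] [ 0.6075 -0.1784  0.0327] [ 0.5818 -0.2032  0.025 ]
side 472.024746561274
table z -0.0016 305 [ 0.6009 -0.208   0.0244] [ 0.5552 -0.2765  0.0155] [ 0.6958 -0.1762  0.0333] [ 0.6255 -0.2263  0.0244]
wrist 334.73867926860027
table z -0.0005 1649 [ 0.5812 -0.2026  0.026 ] [ 0.5567 -0.2291  0.0171] [ 0.6061 -0.1795  0.0307] [ 0.5814 -0.2043  0.0239]
```

Depth puts the loupe at (0.5815, -0.2037) from both the wrist and scene cameras. Descending to grip it.

```bash
python3 -m creep '[[[-8.7,4.3,50],[0,0,0]],[[0,0,50],[0,0,0]],[[0,0,50],[0,0,0]],[[0,0,40],[0,0,0]],[[0,0,25],[0,0,0]],[[0,0,13],[0,0,0]],[[0,0,0],[0,0,0]]]' 85
python3 -m creep '[[[0,0,0],[0,0,0]],[[0,0,0],[0,0,0]],[[0,0,0],[0,0,0]],[[0,0,0],[0,0,0]],[[0,0,0],[0,0,0]],[[0,0,0],[0,0,0]]]' 30
```

```text
clock: 4.47
eef_pos: [0.5811, -0.2036, 0.0027]
tool_rot: [0.655, 0.756, -0.0, -0.001]
ft_force: [-0.0, 0.1, 0.1]
grip_width: 0.0851
grasp_force: 0.0
clock: 5.22
eef_pos: [0.5829, -0.2043, 0.0053]
tool_rot: [0.654, 0.756, 0.001, 0.002]
ft_force: [-0.7, 0.4, 6.3]
grip_width: 0.0479
grasp_force: 62.6
```

```bash
python3 -m creep '[[[0,0,-30],[0,0,0]],[[0,0,-60],[0,0,0]],[[0,0,-60],[0,0,0]],[[0,0,-60],[0,0,0]],[[60,0,0],[0,0,0]],[[60,0,0],[0,0,0]],[[60,-3,0],[0,0,0]],[[60,0,0],[0,0,0]],[[60,0,0],[0,0,0]],[[58,0,0],[0,0,0]],[[0,0,0],[0,0,0]],[[0,0,0],[0,0,0]]]'
cat > nest.py <<'E'
from h import *
def cloud(n,zlo,zhi,c,rad):
    p,W=shot(n); v,u=np.mgrid[0:480,0:640]; z=p["z_map"]
    P=np.stack([u,v,np.ones_like(u)],-1)@np.linalg.inv(p["K"]).T*z[...,None]
    X=P@W[:3,:3].T+W[:3,3]; k=(z>0)&(X[...,2]>zlo)&(X[...,2]<zhi)&(np.hypot(X[...,0]-c[0],X[...,1]-c[1])<rad)
    return p,W,X,k
E
python3 - <<'E'
from nest import *
p,W,X,k=cloud("wrist",.010,.020,(.55,.12),.14); cv2.imwrite("pics/w2.png",p["image"]); cv2.imwrite("pics/w2k.png",k*np.uint8(255))
Y=X[k]; print(len(Y)); r=cv2.minAreaRect(Y[:,:2].astype(np.float32)*1000); print(r)
T=pose(); print(T.round(4))
for q,z in dict(nest=.015,stop=.015,fence=.015,plunger=.025,nest_mouth=.015,plunger_house=.037).items():
    for d in vision.place_of(p,q)[:2]: print(q,round(d["score"],2),np.round(d["position"]),ray(p,W,d["position"],z).round(4))
E
```

```text
clock: 6.72
eef_pos: [0.5268, 0.1501, 0.2132]
tool_rot: [0.654, 0.756, -0.0, 0.0]
ft_force: [0.9, -0.1, -1.6]
grip_width: 0.0478
grasp_force: 62.3
14323
((534.2869262695312, 126.93499755859375), (180.32847595214844, 129.08953857421875), 7.255056858062744)
[[-1.429e-01  9.897e-01 -3.000e-04  5.271e-01]
 [ 9.897e-01  1.429e-01 -5.000e-04  1.494e-01]
 [-5.000e-04 -4.000e-04 -1.000e+00  2.132e-01]
 [ 0.000e+00  0.000e+00  0.000e+00  1.000e+00]]
nest 0.75 [346. 253.] [0.5642 0.1101 0.015 ]
nest 0.68 [522.  28.] [0.6833 0.3408 0.015 ]
stop 0.93 [384. 253.] [0.6059 0.1156 0.015 ]
stop 0.77 [568.  24.] [0.7222 0.35   0.015 ]
fence 0.55 [518.  60.] [0.6884 0.3159 0.015 ]
plunger 0.68 [336. 234.] [0.5492 0.1324 0.025 ]
nest_mouth 0.88 [456.  34.] [0.6269 0.3284 0.015 ]
nest_mouth 0.74 [286. 247.] [0.5005 0.1075 0.015 ]
plunger_house 0.6 [337. 200.] [0.5435 0.1698 0.037 ]
```

View pics/w2.png

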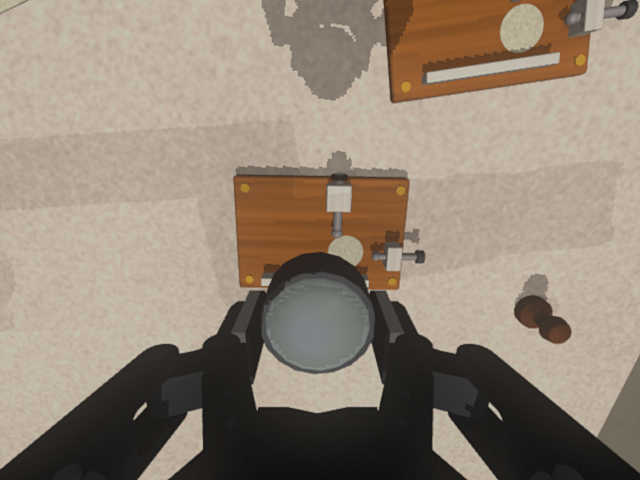

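The loupe is held level at (320,320). The target stand's disc is at (346,250) and its stop at (384,255), but the loupe hides the fence. I'll shift back for an unobstructed look.

```bash
python3 -m creep '[[[-40,-15,0],[0,0,0]],[[-40,-15,0],[0,0,0]],[[0,0,0],[0,0,0]],[[0,0,0],[0,0,0]]]'
python3 - <<'E'
from nest import *
p,W,X,k=cloud("wrist",.012,.018,(.535,.127),.12); cv2.imwrite("pics/w3.png",cv2.resize(p["image"][60:320,180:480],None,fx=2,fy=2))
def rep(n,k):
    Y=X[k]
    for a in (np.deg2rad(7.26),):
        L=Y[:,:2]@np.array([[np.cos(a),-np.sin(a)],[np.sin(a),np.cos(a)]])
    print(n,len(Y),cv2.minAreaRect(Y[:,:2].astype(np.float32)*1000),"z",np.median(Y[:,2]).round(4),"loc x",np.percentile(L[:,0],[1,99]).round(4),"loc y",np.percentile(L[:,1],[1,99]).round(4))
rep("plate",k)
z=X[...,2]
def near(c,r): return np.hypot(X[...,0]-c[0],X[...,1]-c[1])<r
rep("house",(z>.033)&(z<.042)&near((.5445,.172),.025))
rep("stop",(z>.032)&(z<.040)&near((.613,.118),.022))
rep("fence",(z>.027)&(z<.036)&near((.535,.08),.075)&(X[...,1]<.11))
# disc colour
g=p["image"].min(-1); kk=(z>.012)&(z<.019)&near((.564,.111),.03)&(g>110); rep("disc",kk); print(X[kk].mean(0))
print(pose().round(4))
for q,zz in dict(nest=.015,fence=.015,nest_mouth=.015).items():
    for d in vision.place_of(p,q)[:2]: print(q,round(d["score"],2),np.round(d["position"]),ray(p,W,d["position"],zz).round(4))
E
```

```text
clock: 7.58
eef_pos: [0.5093, 0.0664, 0.2135]
tool_rot: [0.655, 0.756, 0.0, 0.0]
ft_force: [0.0, -0.2, -1.7]
grip_width: 0.0477
grasp_force: 62.3
plate 19691 ((534.6824340820312, 124.1639404296875), (179.11383056640625, 124.45629119873047), 7.273794651031494) z 0.014 loc x [0.4584 0.6329] loc y [-0.0048  0.1165]
house 841 ((545.2780151367188, 174.12249755859375), (23.99744987487793, 33.52828598022461), 7.368874549865723) z 0.036 loc x [0.5511 0.5745] loc y [0.0872 0.113 ]
stop 441 ((611.9755859375, 116.2364273071289), (15.59161376953125, 25.96843147277832), 6.586080551147461) z 0.034 loc x [0.6143 0.629 ] loc y [0.025  0.0508]
fence 1063 ((536.0337524414062, 77.00138854980469), (114.01521301269531, 9.383493423461914), 7.324194431304932) z 0.0298 loc x [0.4855 0.5971] loc y [0.0042 0.0132]
disc 1053 ((563.5008544921875, 111.5732421875), (36.58097839355469, 34.905189514160156), 13.193836212158203) z 0.0143 loc x [0.5559 0.5908] loc y [0.0231 0.056 ]
[0.56376585 0.11138521 0.01430415]
[[-1.434e-01  9.897e-01  6.000e-04  5.093e-01]
 [ 9.897e-01  1.434e-01  5.000e-04  6.690e-02]
 [ 4.000e-04  7.000e-04 -1.000e+00  2.135e-01]
 [ 0.000e+00  0.000e+00  0.000e+00  1.000e+00]]
nest 0.87 [374. 179.] [0.5626 0.1081 0.015 ]
fence 0.59 [376. 203.] [0.5685 0.0841 0.015 ]
nest_mouth 0.82 [317. 168.] [0.5038 0.1112 0.015 ]
```

View pics/w3.png

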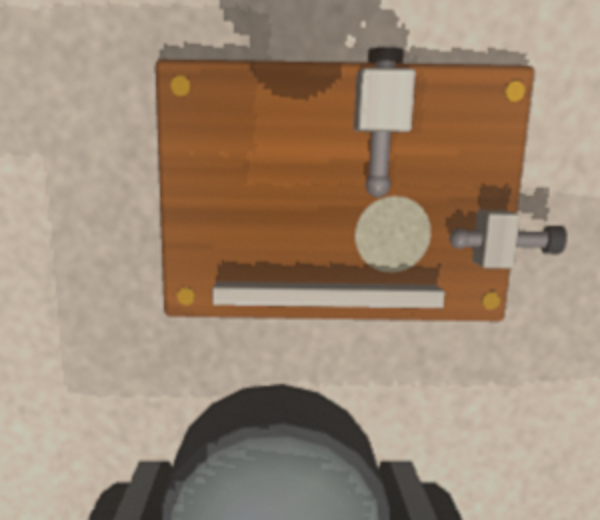

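The stand is fully visible here. Plate, fence, stop and disc all put the nest origin at (0.5642, 0.1103) with yaw 7.3°. The screw tip is at crop (452,238), about 13 mm out from the block. Next I'll check how the loupe sits in the fingers.

```bash
python3 - <<'E'
from nest import *
p,W=shot("wrist"); T=pose(); v,u=np.mgrid[0:480,0:640]; z=p["z_map"]
P=np.stack([u,v,np.ones_like(u)],-1)@np.linalg.inv(p["K"]).T*z[...,None]
X=P@W[:3,:3].T+W[:3,3]; Y=(X-T[:3,3])@T[:3,:3]*1000
k=(z>0)&(abs(Y[...,2]+10)<35)&(abs(Y[...,0])<32)&(abs(Y[...,1])<22.5); Q=Y[k]
print(len(Q),Q.min(0),Q.max(0))
for lo in range(-34,12,3):
    s=Q[(Q[:,2]>=lo)&(Q[:,2]<lo+3)]
    if len(s): print(lo,len(s),s.mean(0).round(1),s[:,0].min().round(1),s[:,0].max().round(1))
s=Q[(Q[:,2]<-18)]; 
if len(s)>20: A=np.c_[s[:,:2],np.ones(len(s))]; print("plane",np.linalg.lstsq(A,s[:,2],rcond=None)[0])
E
```

```text
10771 [-24.93177332 -22.47827128 -25.28464316] [25.33684204 22.49068749  6.40192387]
-28 5 [  1.4   1.3 -25.2] -1.9 5.0
-25 3810 [  1.2   0.8 -23. ] -16.3 19.2
-22 3128 [  4.1   0.7 -20.7] -21.3 23.1
-19 2213 [  6.8  -0.6 -17.6] -24.9 25.2
-16 271 [ 20.9   0.5 -14.6] -24.3 25.2
-13 256 [ 21.4   0.8 -11.5] 8.5 25.3
-10 229 [21.3  0.7 -8.5] 10.6 25.1
-7 225 [21.3  0.2 -5.5] 8.5 25.1
-4 214 [21.4  1.  -2.5] 9.5 25.1
-1 192 [21.3  0.6  0.5] 8.5 25.3
2 191 [21.3  0.6  3.4] 8.7 25.1
5 37 [21.7 -0.2  5.5] 11.6 24.9
plane [ 3.30833506e-02 -4.66187439e-03 -2.17728606e+01]
```

```bash
python3 -m creep '[[[42.3,0.7,0],[0,0,0.0166]],[[0,0,50],[0,0,0]],[[0,0,50],[0,0,0]],[[0,0,40],[0,0,0]],[[0,0,30],[0,0,0]],[[0,0,16],[0,0,0]],[[0,0,0],[0,0,0]],[[0,0,0],[0,0,0]]]'
python3 -m creep '[[[0,0,2],[0,0,0]],[[0,0,2],[0,0,0]],[[0,0,0],[0,0,0]]]'
```

```text
clock: 8.82
eef_pos: [0.5043, 0.1091, 0.028]
tool_rot: [0.66, 0.751, 0.001, 0.0]
ft_force: [-0.1, -0.3, -1.2]
grip_width: 0.048
grasp_force: 62.4
clock: 9.2
eef_pos: [0.5036, 0.1086, 0.0235]
tool_rot: [0.661, 0.751, 0.0, 0.0]
ft_force: [0.9, -0.6, -1.6]
grip_width: 0.0479
grasp_force: 62.4
```

```bash
python3 -m creep '[[[0,0,1.5],[0,0,0]],[[0,0,0],[0,0,0]]]'
python3 -m creep '[[[0,0,1],[0,0,0]],[[0,0,0],[0,0,0]]]'
python3 -m creep '[[[0,0,0.7],[0,0,0]],[[0,0,0],[0,0,0]]]'
```

```text
clock: 9.45
eef_pos: [0.5034, 0.1085, 0.0217]
tool_rot: [0.661, 0.751, -0.0, -0.0]
ft_force: [0.2, 0.5, -1.2]
grip_width: 0.0482
grasp_force: 62.4
clock: 9.7
eef_pos: [0.5035, 0.1086, 0.0207]
tool_rot: [0.661, 0.751, -0.0, -0.0]
ft_force: [-0.3, -0.1, -1.3]
grip_width: 0.0481
grasp_force: 62.4
clock: 9.95
eef_pos: [0.5036, 0.1086, 0.0203]
tool_rot: [0.661, 0.751, 0.0, 0.0]
ft_force: [-1.0, -0.5, 0.1]
grip_width: 0.0478
grasp_force: 62.7
```

The force has gone to zero net weight, so the loupe is on the plate. Release it with a small opening, rise, move behind it and shut the fingers.

```bash
python3 -m creep '[[[0,0,0],[0,0,0]],[[0,0,0],[0,0,0]],[[0,0,0],[0,0,0]],[[0,0,-5],[0,0,0]],[[0,0,-30],[0,0,0]],[[0,0,-50],[0,0,0]],[[0,0,-50],[0,0,0]],[[0,0,0],[0,0,0]]]' 59
python3 -m creep '[[[0,-30,0],[0,0,0]],[[0,-30,0],[0,0,0]],[[0,0,0],[0,0,0]],[[0,0,0],[0,0,0]],[[0,0,0],[0,0,0]],[[0,0,0],[0,0,0]]]' 0
python3 - <<'E'
from nest import *
p,W=shot("wrist"); cv2.imwrite("pics/w4.png",p["image"])
v,u=np.mgrid[0:480,0:640]; z=p["z_map"]
P=np.stack([u,v,np.ones_like(u)],-1)@np.linalg.inv(p["K"]).T*z[...,None]
X=P@W[:3,:3].T+W[:3,3]
k=(X[...,2]>.037)&(X[...,2]<.048)&(np.hypot(X[...,0]-.504,X[...,1]-.109)<.04); Y=X[k]
a=np.deg2rad(7.3); L=(Y[:,:2]-[.5642,.1103])@np.array([[np.cos(a),-np.sin(a)],[np.sin(a),np.cos(a)]])*1000
print(len(Y),L.min(0),L.max(0),(L.min(0)+L.max(0))/2,Y[:,2].max())
T=pose();print(T[:3,3],np.rad2deg(np.arctan2(T[1,1],T[0,1])))
E
```

```text
clock: 10.95
eef_pos: [0.507, 0.1093, 0.1602]
tool_rot: [0.661, 0.751, 0.004, 0.003]
ft_force: [1.3, 0.6, -0.7]
grip_width: 0.0592
grasp_force: 0.0
clock: 11.7
eef_pos: [0.4446, 0.101, 0.1549]
tool_rot: [0.661, 0.751, -0.0, -0.0]
ft_force: [0.5, 0.3, -0.5]
grip_width: 0.0
grasp_force: 0.0
2757 [-83.8630225  -18.10866491] [-34.84267307  30.75255306] [-59.35284779   6.32194407] 0.045866808265452585
[0.44449353 0.10100701 0.15493238] 7.293928413555897
```

View pics/w4.png

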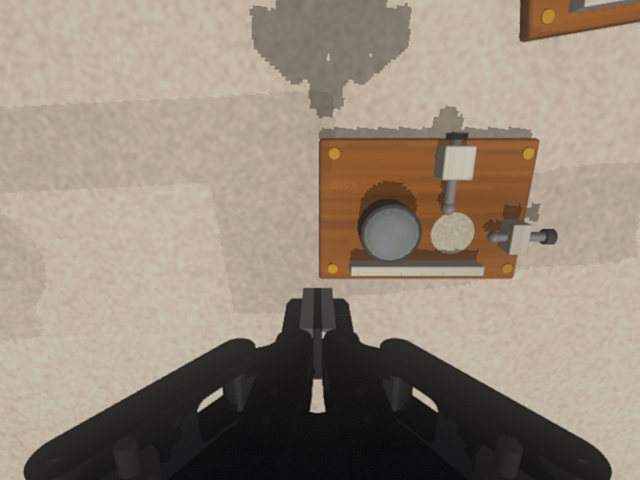

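The loupe stands flat at nest (-59.4, 6.3). I'll lower the closed fingers behind it and close the gap.

```bash
cat > st.py <<'E'
from h import *
o=bot.get_obs(); a=np.deg2rad(7.3); r=np.array([[np.cos(a),np.sin(a)],[-np.sin(a),np.cos(a)]])
print("t %.2f nest"%o["clock"],(r@(np.array(o["eef_pos"][:2])-[.5642,.1103])*1000).round(2),"z %.4f"%o["eef_pos"][2],"F nest",(r@np.array(o["ft_force"][:2])).round(2),"Fz %.2f"%o["ft_force"][2])
E
python3 -m creep '[[[-4,0,40],[0,0,0]],[[0,0,45],[0,0,0]],[[0,0,35],[0,0,0]],[[0,0,15],[0,0,0]],[[0,0,0],[0,0,0]],[[0,0,0],[0,0,0]]]' >/dev/null; python3 st.py
python3 -m creep '[[[0,5,0],[0,0,0]],[[0,5,0],[0,0,0]],[[0,5,0],[0,0,0]],[[0,0,0],[0,0,0]]]' >/dev/null; python3 st.py
```

```text
t 12.50 nest [-119.54    2.07] z 0.0207 F nest [ 0.15 -0.2 ] Fz 0.40
t 13.00 nest [-104.6     2.04] z 0.0203 F nest [0.25 0.13] Fz -0.26
```

```bash
for i in 1; do python3 -m creep '[[[0,3,0],[0,0,0]],[[0,3,0],[0,0,0]],[[0,3,0],[0,0,0]],[[0,3,0],[0,0,0]],[[0,0,0],[0,0,0]]]' >/dev/null; python3 st.py; done
python3 -m creep '[[[0,2,0],[0,0,0]],[[0,2,0],[0,0,0]],[[0,2,0],[0,0,0]],[[0,2,0],[0,0,0]],[[0,0,0],[0,0,0]]]' >/dev/null; python3 st.py
python3 - <<'E'
from nest import *
p,W=shot("wrist"); cv2.imwrite("pics/w5.png",p["image"])
v,u=np.mgrid[0:480,0:640]; z=p["z_map"]
P=np.stack([u,v,np.ones_like(u)],-1)@np.linalg.inv(p["K"]).T*z[...,None]
X=P@W[:3,:3].T+W[:3,3]
a=np.deg2rad(7.3); L=(X[...,:2]-[.5642,.1103])@np.array([[np.cos(a),-np.sin(a)],[np.sin(a),np.cos(a)]])*1000
k=(X[...,2]>.032)&(X[...,2]<.048)&(abs(L[...,0]+45)<42)&(L[...,1]>-24)&(L[...,1]<45)
print(L[k].min(0),L[k].max(0),X[k][:,2].max())
E
```

```text
t 13.62 nest [-92.95   2.03] z 0.0201 F nest [-0.09  0.17] Fz 0.66
t 14.25 nest [-84.91   2.02] z 0.0201 F nest [ 0.06 -0.62] Fz 0.19
[-86.9825206 -14.5148367] [-20.54090104  31.35743286] 0.04799584131934383
```

View pics/w5.png

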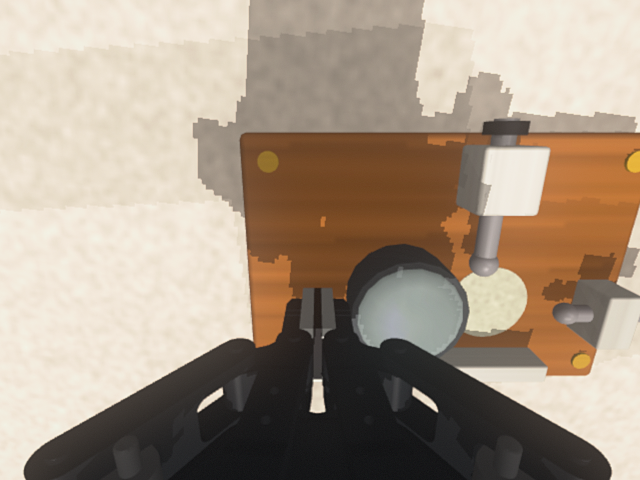

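The finger is behind the loupe and touching it, with loupe x about TCP + 39.4. Pushing on past the plunger.

```bash
python3 -m creep '[[[0,2,0],[0,0,0]],[[0,2,0],[0,0,0]],[[0,2,0],[0,0,0]],[[0,2,0],[0,0,0]],[[0,2,0],[0,0,0]],[[0,0,0],[0,0,0]]]' >/dev/null; python3 st.py
python3 -m creep '[[[0,1.5,0],[0,0,0]],[[0,1.5,0],[0,0,0]],[[0,1.5,0],[0,0,0]],[[0,1.5,0],[0,0,0]]]' >/dev/null; python3 st.py
python3 -m creep '[[[0,1.5,0],[0,0,0]],[[0,1.5,0],[0,0,0]],[[0,1.5,0],[0,0,0]],[[0,1.5,0],[0,0,0]]]' >/dev/null; python3 st.py
python3 -m creep '[[[0,1.5,0],[0,0,0]],[[0,1.5,0],[0,0,0]],[[0,1.5,0],[0,0,0]]]' >/dev/null; python3 st.py
```

```text
t 15.05 nest [-74.92   2.01] z 0.0201 F nest [ 0.16 -0.56] Fz -0.47
t 15.55 nest [-73.2    1.48] z 0.0196 F nest [-10.29  -2.05] Fz 8.80
t 16.05 nest [-67.68   0.96] z 0.0195 F nest [-9.83 -2.84] Fz 8.11
t 16.43 nest [-62.32   0.85] z 0.0195 F nest [-8.04 -2.71] Fz 5.80
```

```bash
python3 - <<'E'
from nest import *
p,W=shot("wrist"); cv2.imwrite("pics/w6.png",p["image"])
v,u=np.mgrid[0:480,0:640]; z=p["z_map"]
P=np.stack([u,v,np.ones_like(u)],-1)@np.linalg.inv(p["K"]).T*z[...,None]
X=P@W[:3,:3].T+W[:3,3]
a=np.deg2rad(7.3); L=(X[...,:2]-[.5642,.1103])@np.array([[np.cos(a),-np.sin(a)],[np.sin(a),np.cos(a)]])*1000
k=(X[...,2]>.036)&(X[...,2]<.050)&(L[...,0]>-42)&(L[...,0]<10)&(L[...,1]>-27)&(L[...,1]<32)
Q=np.c_[L[k],X[k][:,2]*1000]; print(len(Q),Q.min(0),Q.max(0))
A=np.c_[Q[:,:2],np.ones(len(Q)),(Q[:,0]+23)**2+Q[:,1]**2]; print("slope",np.linalg.lstsq(A,Q[:,2],rcond=None)[0])
for x in range(-40,10,4):
    s=Q[abs(Q[:,0]-x)<1]
    if len(s): print(x,len(s),s[:,2].min().round(1),s[:,2].max().round(1))
E
python3 st.py
```

```text
8141 [-41.99794283 -13.59099624  36.00813553] [ 1.75553456 31.99678235 45.38018721]
slope [-8.41776130e-03  1.60448283e-01  4.39475797e+01 -1.17442861e-02]
-40 391 36.2 43.9
-36 430 36.1 44.3
-32 414 36.0 45.0
-28 413 36.3 45.3
-24 438 36.5 45.4
-20 446 36.0 45.1
-16 446 36.1 45.0
-12 407 36.4 44.6
-8 343 36.2 43.7
-4 237 36.8 41.8
0 149 36.1 39.9
t 16.48 nest [-61.78   0.87] z 0.0195 F nest [-6.37 -3.48] Fz 4.05
```

View pics/w6.png

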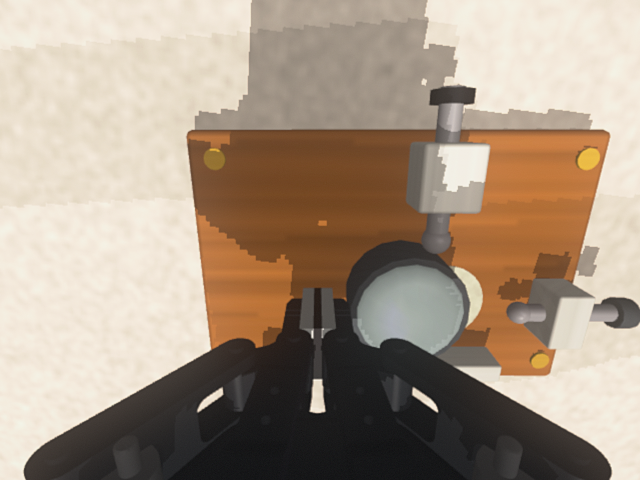

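The loupe is flat and has pushed the plunger nose back at (437,240). Force is already falling, so I'll continue gently.

```bash
python3 -m creep '[[[0,1,0],[0,0,0]],[[0,1,0],[0,0,0]],[[0,1,0],[0,0,0]],[[0,1,0],[0,0,0]],[[0,1,0],[0,0,0]],[[0,0,0],[0,0,0]]]' >/dev/null; python3 st.py
python3 -m creep '[[[0,1,0],[0,0,0]],[[0,1,0],[0,0,0]],[[0,1,0],[0,0,0]],[[0,1,0],[0,0,0]],[[0,1,0],[0,0,0]],[[0,0,0],[0,0,0]]]' >/dev/null; python3 st.py
python3 -m creep '[[[0,0,0],[0,0,0]],[[0,0,0],[0,0,0]],[[0,0,0],[0,0,0]]]' >/dev/null; python3 st.py
```

```text
t 17.23 nest [-55.48   1.02] z 0.0195 F nest [-2.38 -0.94] Fz 0.41
t 17.98 nest [-48.54   2.2 ] z 0.0202 F nest [-2.38 -0.51] Fz 0.39
t 18.35 nest [-48.6    2.15] z 0.0202 F nest [-1.39  0.75] Fz 0.09
```

```bash
cat > ok.py <<'E'
import st,sys
sys.exit(0 if (st.r@st.np.array(st.o["ft_force"][:2]))[0]>-3.8 else 1)
E
python3 -m creep '[[[0,0.5,0],[0,0,0]],[[0,0.5,0],[0,0,0]],[[0,0,0],[0,0,0]]]' >/dev/null; python3 ok.py &&
python3 -m creep '[[[0,0.5,0],[0,0,0]],[[0,0.5,0],[0,0,0]],[[0,0,0],[0,0,0]]]' >/dev/null && python3 ok.py &&
python3 -m creep '[[[0,0.5,0],[0,0,0]],[[0,0.5,0],[0,0,0]],[[0,0,0],[0,0,0]]]' >/dev/null && python3 ok.py &&
python3 -m creep '[[[0,0.5,0],[0,0,0]],[[0,0.5,0],[0,0,0]],[[0,0,0],[0,0,0]]]' >/dev/null && python3 ok.py &&
python3 -m creep '[[[0,0.5,0],[0,0,0]],[[0,0.5,0],[0,0,0]],[[0,0,0],[0,0,0]]]' >/dev/null && python3 ok.py &&
python3 -m creep '[[[0,0.5,0],[0,0,0]],[[0,0.5,0],[0,0,0]],[[0,0,0],[0,0,0]]]' >/dev/null && python3 ok.py &&
python3 -m creep '[[[0,0.5,0],[0,0,0]],[[0,0.5,0],[0,0,0]],[[0,0,0],[0,0,0]]]' >/dev/null && python3 ok.py
```

```text
t 18.73 nest [-48.27   2.07] z 0.0200 F nest [-2.96  1.57] Fz 0.82
t 19.10 nest [-46.78   1.96] z 0.0201 F nest [-2.84  0.89] Fz 0.14
t 19.48 nest [-45.53   1.97] z 0.0202 F nest [-3.03 -0.45] Fz -0.06
t 19.85 nest [-44.59   1.97] z 0.0202 F nest [-2.72 -0.51] Fz 0.55
t 20.23 nest [-43.68   1.99] z 0.0201 F nest [-2.15 -0.39] Fz 0.66
t 20.60 nest [-42.68   2.03] z 0.0201 F nest [-1.7   0.37] Fz -0.60
t 20.98 nest [-41.67   2.03] z 0.0202 F nest [-1.36  0.55] Fz -1.28
```

```bash
python3 -m creep '[[[0,0.5,0],[0,0,0]],[[0,0.4,0],[0,0,0]],[[0,0,0],[0,0,0]]]' >/dev/null; python3 ok.py &&
python3 -m creep '[[[0,0.4,0],[0,0,0]],[[0,0.4,0],[0,0,0]],[[0,0,0],[0,0,0]]]' >/dev/null && python3 ok.py &&
python3 -m creep '[[[0,0.4,0],[0,0,0]],[[0,0.4,0],[0,0,0]],[[0,0,0],[0,0,0]]]' >/dev/null && python3 ok.py &&
python3 -m creep '[[[0,0.4,0],[0,0,0]],[[0,0.4,0],[0,0,0]],[[0,0,0],[0,0,0]]]' >/dev/null && python3 ok.py &&
python3 -m creep '[[[0,0.4,0],[0,0,0]],[[0,0.4,0],[0,0,0]],[[0,0,0],[0,0,0]]]' >/dev/null && python3 ok.py &&
python3 -m creep '[[[0,0.4,0],[0,0,0]],[[0,0.4,0],[0,0,0]],[[0,0,0],[0,0,0]]]' >/dev/null && python3 ok.py &&
python3 -m creep '[[[0,0.4,0],[0,0,0]],[[0,0.4,0],[0,0,0]],[[0,0,0],[0,0,0]]]' >/dev/null && python3 ok.py &&
python3 -m creep '[[[0,0.4,0],[0,0,0]],[[0,0.4,0],[0,0,0]],[[0,0,0],[0,0,0]]]' >/dev/null && python3 ok.py
```

```text
t 21.35 nest [-40.83   2.04] z 0.0201 F nest [-2.5  -0.12] Fz -1.16
t 21.73 nest [-40.04   2.  ] z 0.0201 F nest [-2.32  0.37] Fz 0.58
t 22.10 nest [-39.22   2.01] z 0.0201 F nest [-1.75  0.38] Fz -0.38
t 22.48 nest [-38.39   1.99] z 0.0201 F nest [-1.19  0.65] Fz 0.18
t 22.85 nest [-38.13   2.02] z 0.0200 F nest [-2.99  0.78] Fz 0.60
t 23.23 nest [-37.95   2.  ] z 0.0198 F nest [-5.47  0.24] Fz 1.63
```

Sharp rise at TCP -38.0: that's the screw. Backing off straight, then rising, then checking the seat.

```bash
python3 -m creep '[[[0,-1,0],[0,0,0]],[[0,-2,0],[0,0,0]],[[0,-5,0],[0,0,0]],[[0,-15,0],[0,0,0]],[[0,-25,0],[0,0,0]],[[0,0,-40],[0,0,0]],[[0,0,-60],[0,0,0]],[[0,0,-40],[0,0,0]],[[-40,20,0],[0,0,0]],[[-30,20,0],[0,0,0]],[[0,0,0],[0,0,0]],[[0,0,0],[0,0,0]]]'
python3 - <<'E'
from nest import *
p,W=shot("wrist"); cv2.imwrite("pics/w7.png",cv2.resize(p["image"][60:330,200:560],(800,600)))
v,u=np.mgrid[0:480,0:640]; z=p["z_map"]
P=np.stack([u,v,np.ones_like(u)],-1)@np.linalg.inv(p["K"]).T*z[...,None]
X=P@W[:3,:3].T+W[:3,3]
a=np.deg2rad(7.3); L=(X[...,:2]-[.5642,.1103])@np.array([[np.cos(a),-np.sin(a)],[np.sin(a),np.cos(a)]])*1000
k=(X[...,2]>.0335)&(X[...,2]<.050)&(L[...,0]>-30)&(L[...,0]<32)&(L[...,1]>-32)&(L[...,1]<32)
Q=np.c_[L[k],X[k][:,2]*1000]; print(len(Q),np.percentile(Q,[.3,99.7],axis=0),Q[:,2].max())
m=Q[:,2]>41; D=Q[m]; A=np.c_[D[:,:2],np.ones(len(D)),D[:,0]**2+D[:,1]**2]; c=np.linalg.lstsq(A,D[:,2],rcond=None)[0]; print("dome apex",-c[:2]/2/c[3])
E
python3 st.py
```

```text
clock: 24.72
eef_pos: [0.528, 0.0373, 0.1601]
tool_rot: [0.661, 0.751, 0.0, -0.0]
ft_force: [-0.1, -0.0, 0.4]
grip_width: -0.0001
grasp_force: 0.0
3460 [[-23.07144152 -24.16998724  35.46801362]
 [ 25.5683835   23.96634655  45.40515199]] 46.11605884679837
dome apex [ 1.14814516 -0.10076422]
t 24.77 nest [-45.47 -67.51] z 0.1600 F nest [0.02 0.92] Fz -0.26
```

View pics/w7.png

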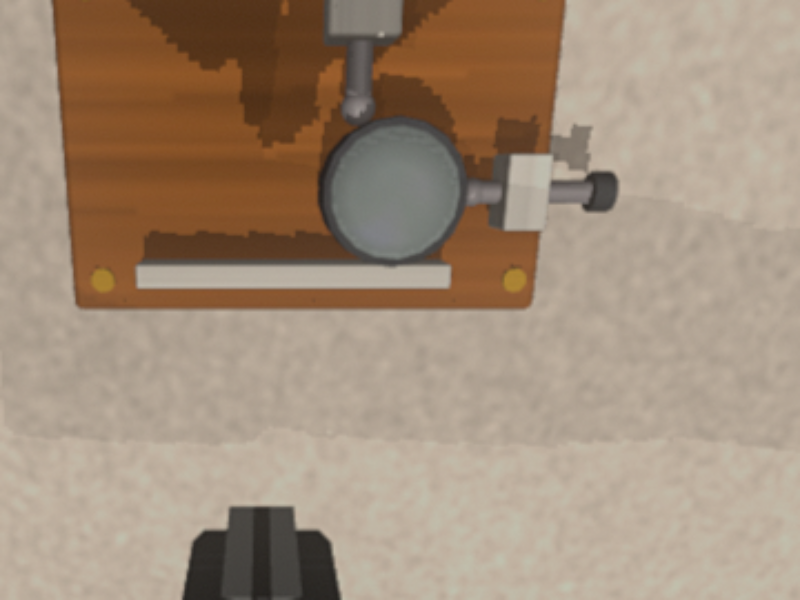

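The loupe centre is at nest (1.1 to 1.4, -0.1). It sits flat, touching the fence at (390,262), the screw tip at (468,193) and the plunger at (358,108). Handing in.

```bash
python3 -c "
from workcell import workorder
print(workorder.job_done())"
```

```text
the job is handed in; nothing more can be done
None
```

The magnifier is home in the right-hand stand, flat against the fence, screw tip and plunger (last push about 5.5 N; about 10 N briefly while passing the plunger), and released; the job was handed in at about 25 s, with no verdict returned.

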